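# Refit safe bolts in mirrored order

## Task

Move the four locking bolts from their cradles on the dark parts board to the beige bolt carrier of the safe door, which is seen from behind, so the row must be reversed: the bolt whose cradle is at the left end of the board goes into the carrier's right-end groove, the next one beside it, and so on to the last, which goes at the left end. Set each bolt down gently, without dropping or ramming it, so that it lies fully in its groove, resting on both V supports and roughly centred along it, and leave all four lying still.

Things in the scene. Friction and masses are not known exactly. Their poses are not given: they have to be found in the camera images.
- bolt_red: steel locking bolt: round bar, diameter 28 mm, length 84 mm, about 0.4 kg, red sleeve 40 mm long round its middle. Origin at its centre on the axis; own x along the bar; both ends alike, any roll about x is fine. At the start it lies level in its cradle, in line with it, up to 5 mm off its middle lengthwise; 46 mm free between neighbouring bolts.
- bolt_yellow: steel locking bolt: round bar, diameter 28 mm, length 84 mm, about 0.4 kg, yellow sleeve 40 mm long round its middle. Origin at its centre on the axis; own x along the bar; both ends alike, any roll about x is fine. At the start it lies level in its cradle, in line with it, up to 5 mm off its middle lengthwise; 46 mm free between neighbouring bolts.
- bolt_green: steel locking bolt: round bar, diameter 28 mm, length 84 mm, about 0.4 kg, green sleeve 40 mm long round its middle. Origin at its centre on the axis; own x along the bar; both ends alike, any roll about x is fine. At the start it lies level in its cradle, in line with it, up to 5 mm off its middle lengthwise; 46 mm free between neighbouring bolts.
- bolt_blue: steel locking bolt: round bar, diameter 28 mm, length 84 mm, about 0.4 kg, blue sleeve 40 mm long round its middle. Origin at its centre on the axis; own x along the bar; both ends alike, any roll about x is fine. At the start it lies level in its cradle, in line with it, up to 5 mm off its middle lengthwise; 46 mm free between neighbouring bolts.
- cradle_red: fixed grey V cradle with a small red tab at its robot-side end; the red bolt lies in it at the start. Foot 92 x 40 x 6 mm; two V supports with a 46 mm gap at mid-length, where fingers can pass down beside the bolt; V 90 degrees, 38 mm wide at the mouth. Origin under the centre of its foot, x along the V; a lying bolt's axis is 29.8 mm above the origin.
- cradle_yellow: fixed grey V cradle with a small yellow tab at its robot-side end; the yellow bolt lies in it at the start. Foot 92 x 40 x 6 mm; two V supports with a 46 mm gap at mid-length, where fingers can pass down beside the bolt; V 90 degrees, 38 mm wide at the mouth. Origin under the centre of its foot, x along the V; a lying bolt's axis is 29.8 mm above the origin.
- cradle_green: fixed grey V cradle with a small green tab at its robot-side end; the green bolt lies in it at the start. Foot 92 x 40 x 6 mm; two V supports with a 46 mm gap at mid-length, where fingers can pass down beside the bolt; V 90 degrees, 38 mm wide at the mouth. Origin under the centre of its foot, x along the V; a lying bolt's axis is 29.8 mm above the origin.
- cradle_blue: fixed grey V cradle with a small blue tab at its robot-side end; the blue bolt lies in it at the start. Foot 92 x 40 x 6 mm; two V supports with a 46 mm gap at mid-length, where fingers can pass down beside the bolt; V 90 degrees, 38 mm wide at the mouth. Origin under the centre of its foot, x along the V; a lying bolt's axis is 29.8 mm above the origin.
- parts_board: source rack: fixed dark wooden board 170 x 270 x 6 mm with the four cradles in a row. Origin at its underside below the middle of the row; y along the row (positive to the left seen from the robot): cradles at y = 111, 37, -37, -111 mm, x = 0, parallel to its x; a lying bolt's axis is 35.8 mm above the origin. A 20 mm lip and two loose brass things beyond x = 55 mm.
- bolt_carrier: target rack: fixed beige steel plate 170 x 270 x 8 mm with four empty V grooves. Origin at its underside below the row's middle; y along the row (positive left seen from the robot): grooves along x at y = 111, 37, -37, -111 mm. V as in the cradles: supports 14 mm long at x = -30 and 30 mm; a lying bolt's axis is 35.8 mm above the origin. A 26 mm lip, loose ring and dial beyond x = 55 mm.
There are look-alikes about, which are no part of the job. Leave any purple or turquoise look-alike of the bolt_yellow alone.

How it is judged:
At the end, for the whole second after the job is handed in: Each bolt lies at rest (below 20 mm/s) in the carrier groove mirroring its cradle's place on the board: within 10 mm of the groove's line, 15 mm of its middle lengthwise, 6 mm of the seated height and 0.15 rad of its direction (((y of cradle_red in the frame of parts_board between 0.091 and 0.131 m and y of bolt_red in the frame of bolt_carrier between -0.121 and -0.101 m) or (y of cradle_red in the frame of parts_board between 0.017 and 0.057 m and y of bolt_red in the frame of bolt_carrier between -0.047 and -0.027 m) or (y of cradle_red in the frame of parts_board between -0.057 and -0.017 m and y of bolt_red in the frame of bolt_carrier between 0.027 and 0.047 m) or (y of cradle_red in the frame of parts_board between -0.131 and -0.091 m and y of bolt_red in the frame of bolt_carrier between 0.101 and 0.121 m)) and x of bolt_red in the frame of bolt_carrier between -0.015 and 0.015 m and z of bolt_red in the frame of bolt_carrier between 0.0298 and 0.0418 m and angle between the x axis of each of bolt_red, bolt_yellow, bolt_green, bolt_blue and the x axis of bolt_carrier, either way round below 0.15 rad and linear speed of each of bolt_red, bolt_yellow, bolt_green, bolt_blue below 0.02 m/s and ((y of cradle_yellow in the frame of parts_board between 0.091 and 0.131 m and y of bolt_yellow in the frame of bolt_carrier between -0.121 and -0.101 m) or (y of cradle_yellow in the frame of parts_board between 0.017 and 0.057 m and y of bolt_yellow in the frame of bolt_carrier between -0.047 and -0.027 m) or (y of cradle_yellow in the frame of parts_board between -0.057 and -0.017 m and y of bolt_yellow in the frame of bolt_carrier between 0.027 and 0.047 m) or (y of cradle_yellow in the frame of parts_board between -0.131 and -0.091 m and y of bolt_yellow in the frame of bolt_carrier between 0.101 and 0.121 m)) and x of bolt_yellow in the frame of bolt_carrier between -0.015 and 0.015 m and z of bolt_yellow in the frame of bolt_carrier between 0.0298 and 0.0418 m and ((y of cradle_green in the frame of parts_board between 0.091 and 0.131 m and y of bolt_green in the frame of bolt_carrier between -0.121 and -0.101 m) or (y of cradle_green in the frame of parts_board between 0.017 and 0.057 m and y of bolt_green in the frame of bolt_carrier between -0.047 and -0.027 m) or (y of cradle_green in the frame of parts_board between -0.057 and -0.017 m and y of bolt_green in the frame of bolt_carrier between 0.027 and 0.047 m) or (y of cradle_green in the frame of parts_board between -0.131 and -0.091 m and y of bolt_green in the frame of bolt_carrier between 0.101 and 0.121 m)) and x of bolt_green in the frame of bolt_carrier between -0.015 and 0.015 m and z of bolt_green in the frame of bolt_carrier between 0.0298 and 0.0418 m and ((y of cradle_blue in the frame of parts_board between 0.091 and 0.131 m and y of bolt_blue in the frame of bolt_carrier between -0.121 and -0.101 m) or (y of cradle_blue in the frame of parts_board between 0.017 and 0.057 m and y of bolt_blue in the frame of bolt_carrier between -0.047 and -0.027 m) or (y of cradle_blue in the frame of parts_board between -0.057 and -0.017 m and y of bolt_blue in the frame of bolt_carrier between 0.027 and 0.047 m) or (y of cradle_blue in the frame of parts_board between -0.131 and -0.091 m and y of bolt_blue in the frame of bolt_carrier between 0.101 and 0.121 m)) and x of bolt_blue in the frame of bolt_carrier between -0.015 and 0.015 m and z of bolt_blue in the frame of bolt_carrier between 0.0298 and 0.0418 m); the robot touches nothing.
It fails at once if the red bolt was dropped (falling free by more than about 25 mm) or rammed into the carrier (contact force between bolt_red and bolt_carrier above 120 N or (linear speed of bolt_red above 0.7 m/s and contact force between bolt_red and the fingers below 0.2 N)).
It fails at once if the yellow bolt was dropped (falling free by more than about 25 mm) or rammed into the carrier (contact force between bolt_yellow and bolt_carrier above 120 N or (linear speed of bolt_yellow above 0.7 m/s and contact force between bolt_yellow and the fingers below 0.2 N)).
It fails at once if the green bolt was dropped (falling free by more than about 25 mm) or rammed into the carrier (contact force between bolt_green and bolt_carrier above 120 N or (linear speed of bolt_green above 0.7 m/s and contact force between bolt_green and the fingers below 0.2 N)).
It fails at once if the blue bolt was dropped (falling free by more than about 25 mm) or rammed into the carrier (contact force between bolt_blue and bolt_carrier above 120 N or (linear speed of bolt_blue above 0.7 m/s and contact force between bolt_blue and the fingers below 0.2 N)).
It also fails if it takes over 106 s, if anything falls off the work surface, if the arm or the gripper's body presses on something with over 40 N, if the wrist force passes 120 N, or if a joint passes its speed limit or range.

## Robot

A 7-joint arm with a two-finger parallel gripper is mounted at the origin on the work surface. World frame = base frame: x ahead of the robot, y to its left, z up, the work surface at z = 0. Lengths are in m, angles in rad, forces in N, time in s.
With the tool pointing down it reaches from about 0.425 to 0.875 m from the base axis. Payload 4.7 kg.
Tool frame: the origin (TCP) lies on the mounting face of the last link; the fingertips stand 182 mm ahead of it and the grasp point (between the pads) lies 164 mm ahead of it; x points along the fingers, y is the direction in which the jaws open and shut, and the axes are right-handed (so a half turn about x gives the same grasp; the last joint's range is limited). The gripper opens to 87 mm and grips with 3 to 60 N. Pads are 19 mm wide; open, the fingers measure 117 mm over their backs; the gripper's body (75 mm by 190 mm) begins 51 mm behind the grasp point.
Start: joints at [-1.262, 0.321, -0.07, 1.45, 0.023, 1.371, -0.057], TCP at [0.189, 0.622, 0.405] pointing down, gripper open.
Joint ranges: [-2.86, 2.86], [-0.3, 2.09], [-1.38, 1.24], [0.06, 2.45], [-1.56, 4.7], [0.09, 2.05], [-2.69, 2.69]. Speed limits (rad/s): [2.57, 2.57, 3.14, 3.14, 3.14, 3.14, 3.14].

## Interface

Orientations are given as a rotation vector (axis times angle).
In Python, from bench import monitor, get_image, ctrl gives the robot as it stands.
- The arm moves only by the shell command python3 -m creep 'ROWS' [FORCE]. ROWS is JSON, a list of rows, each a list of 7 numbers: the shift along the tool's x, y, z in mm, then the turn, a rotation vector about the tool's x, y, z in rad, then the finger opening in mm, from 0 to 87. A call has 1 to 5 rows; each row shifts and turns the commanded pose from where the row before left it, along the tool's axes as they then stand; what a row does not reach is not made up. A row lasts 1/10 s, in which the tool goes at most 50 mm and 8.59 degrees, less where a joint would pass 70% of its speed; a pose out of reach is approached as far as the arm can. A call is refused whole if a number of a shift passes 50 or a number of a turn 0.15, either way. A call with a gripper value outside its range is refused whole. The fingers move at their own pace and stop on an object; FORCE is the grip in N (left out, the last holds). Time passes only in rows, so rows that do not move let the fingers close. It gives the time, the measured TCP pose, the force and the opening at its end, in the units of the state.
- monitor.get_state(): the state, without advancing time (a new reading comes with each control period).
- get_image(name): name is "scene" or "top" or "wrist"; returns a dict with "img" (400x640x3 uint8, red, green, blue), "mtx" (3x3 intrinsics, pixels), "view" (4x4, takes a point from world to camera coordinates). Camera axes: x right, y up, looking along -z (the intrinsics and any distortion apply to the point x, -y, -z); pixel columns grow to the right and rows downward; lengths in m; the calibration is good to about 2 mm. A picture is of the moment at which its call begins. There is no depth.
- ctrl.close_job(): hands the job in, once; it reports no verdict.
The state is a dict: "time": time; "joint_positions": joint angles; "qd": joint speeds; "joint_torque": joint torques, N m; "position": TCP position; "tool_rot": TCP orientation; "ft_force": force on the tool from outside, world axes, zero at the start; "torque": the same for the moment, N m; "grip_width": opening from 0.0 (shut) to 1.0 (fully open).
Only numpy, scipy, OpenCV 4.12 (cv2) and the standard library are available. Lean on these libraries where they do the work, as an engineer would, in place of code of your own. Each camera call takes 0.05 s, during which the arm holds its last target.

## Working session

There is one attempt and no reset: what is moved stays moved. The work goes in short steps, Python scripts to look and compute and a shell command to move; the robot and the scene stay as the last step left them, time stands still between calls to the robot, and variables do not carry over. Pictures are saved under pics/ and viewed, and the job is handed in when it is done.

```bash
ls; mkdir -p pics; python3 - <<'E'
from bench import monitor,get_image
import cv2
s=monitor.get_state(); print(s)
for n in ["scene","top","wrist"]:
    d=get_image(n); cv2.imwrite(f"pics/{n}0.png",d["img"][:,:,::-1]); print(n,d["mtx"],d["view"],[k for k in d])
E
```

```text
pics
{'time': 0.0, 'joint_positions': array([-1.26189469,  0.32183841, -0.07010883,  1.45166355,  0.02260227,
        1.37079379, -0.05691332]), 'qd': array([-2.16009654e-04, -1.50422537e-03, -6.74729193e-04, -1.19840640e-03,
        6.75187917e-05,  3.46143414e-04,  5.44642098e-04]), 'joint_torque': array([-4.44802390e-04, -4.91278338e+01, -4.04314790e-01, -3.12533605e+01,
       -6.39710831e-02,  4.37267090e-02,  1.83898655e-04]), 'position': array([0.18881736, 0.62176162, 0.40365711]), 'tool_rot': array([ 0.22985794,  1.55857615, -0.23286106]), 'ft_force': array([ 0.86232884, -0.16355433,  0.13714839]), 'torque': array([-0.01855599,  0.03506025,  0.0422633 ]), 'grip_width': 0.9982371543027878}
scene [[401.02652868   0.         318.97805237]
 [  0.         401.02652868 197.56516971]
 [  0.           0.           1.        ]] [[-0.69602224  0.717991   -0.00647873  0.38550191]
 [-0.39153547 -0.37196105  0.84163232  0.14124915]
 [ 0.60187459  0.58833146  0.5400121  -1.41733019]
 [ 0.          0.          0.          1.        ]] ['img', 'mtx', 'view']
top [[361.2693192    0.         320.37425896]
 [  0.         361.2693192  196.99143582]
 [  0.           0.           1.        ]] [[ 0.02847888 -0.99908935  0.03177143 -0.08188713]
 [ 0.99480327  0.0314363   0.09684117 -0.51756012]
 [-0.09775176  0.0288484   0.99479262 -0.83700093]
 [ 0.          0.          0.          1.        ]] ['img', 'mtx', 'view']
wrist [[288.7749168    0.         314.3295341 ]
 [  0.         288.7749168  199.33155481]
 [  0.           0.           1.        ]] [[ 0.29121554  0.95665418 -0.00250746 -0.6483769 ]
 [-0.91611332  0.2781176  -0.28876806  0.03568943]
 [-0.27555381  0.08639086  0.9573958  -0.39163756]
 [ 0.          0.          0.          1.        ]] ['img', 'mtx', 'view']
```

View pics/scene0.png

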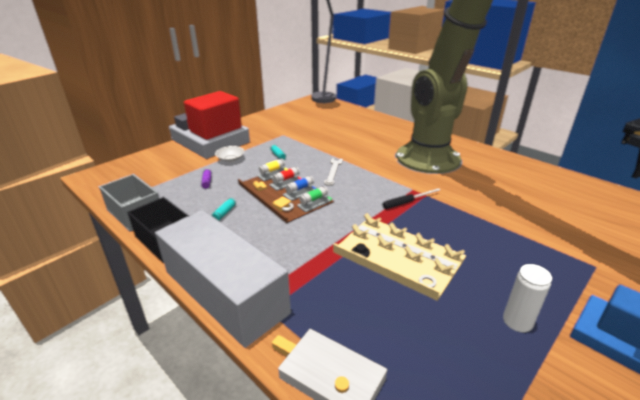

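View pics/top0.png

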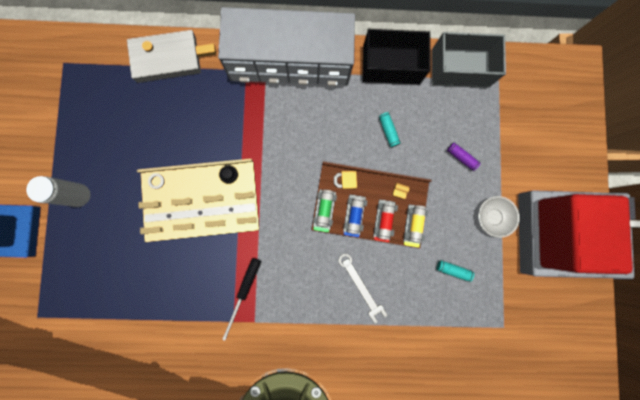

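View pics/wrist0.png

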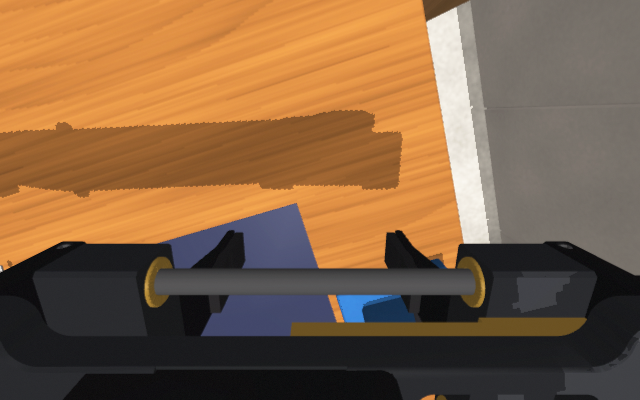

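The scene view shows the board near (287,190) and the carrier near (400,250). In the top view (its left is world +y), the beige carrier is at (200,200) with four empty grooves. The dark board is at (370,205) with these bolts from left to right: green (325,212), blue (355,217), red (385,221), yellow (415,226).

Things that could be mistaken for the bolts:
- turquoise bars at (389,130) and (455,271)
- a purple bar at (463,156)
- the red box at (590,235), the blue box at (10,230), and brass pieces at (345,180) and (400,190)

I choose the four bolts in the cradles with colour tabs. Next is a close crop and a measurement.

```bash
cat > h.py <<'E'
import numpy as np, cv2
from bench import monitor,get_image
from scipy.spatial.transform import Rotation as R
def cam(d): 
    V=d["view"]; return V[:3,:3],V[:3,3],d["mtx"]
def ray(d,uv):
    Rm,t,K=cam(d); c=-Rm.T@t
    a=np.linalg.inv(K)@np.array([uv[0],uv[1],1.0]); v=Rm.T@np.array([a[0],-a[1],-a[2]])
    return c,v/np.linalg.norm(v)
def onplane(d,uv,z):
    c,v=ray(d,uv); return c+v*(z-c[2])/v[2]
def proj(d,p):
    Rm,t,K=cam(d); q=Rm@np.asarray(p)+t; q=K@np.array([q[0],-q[1],-q[2]]); return q[:2]/q[2]
def tri(rs):
    A=sum(np.eye(3)-np.outer(v,v) for c,v in rs); b=sum((np.eye(3)-np.outer(v,v))@c for c,v in rs)
    p=np.linalg.solve(A,b); return p,max(np.linalg.norm(np.cross(p-c,v)) for c,v in rs)
HUE=dict(red=(170,8),yellow=(22,36),green=(50,78),blue=(100,125))
def mask(img,col,smin=110,vmin=50):
    h=cv2.cvtColor(img,cv2.COLOR_RGB2HSV); lo,hi=HUE[col]; H=h[...,0]
    m=((H>=lo)&(H<=hi)) if lo<hi else ((H>=lo)|(H<=hi))
    return (m&(h[...,1]>smin)&(h[...,2]>vmin)).astype(np.uint8)
def blobs(img,col,roi=None,amin=30,**k):
    m=mask(img,col,**k)
    if roi: z=np.zeros_like(m); x0,y0,x1,y1=roi; z[y0:y1,x0:x1]=m[y0:y1,x0:x1]; m=z
    n,l,st,ce=cv2.connectedComponentsWithStats(m)
    return sorted([(int(st[i,4]),ce[i].round(1),st[i,:4].tolist(),cv2.minAreaRect(np.argwhere(l==i)[:,::-1].astype(np.float32))) for i in range(1,n) if st[i,4]>=amin],key=lambda a:-a[0])
def save(n,im,roi=None,s=1):
    if roi: im=im[roi[1]:roi[3],roi[0]:roi[2]]
    cv2.imwrite(f"pics/{n}.png",cv2.resize(im,None,fx=s,fy=s,interpolation=cv2.INTER_CUBIC)[:,:,::-1])
E
python3 - <<'E'
from h import *
t=get_image("top"); s=get_image("scene")
save("topcrop",t["img"],(130,140,440,260),2.5); save("scenecrop",s["img"],(230,150,480,300),3)
for c in HUE:
    a=blobs(t["img"],c,(305,180,435,255)); b=blobs(s["img"],c,(235,150,340,225))
    print(c,[(x[0],x[1],x[2]) for x in a[:3]],[(x[0],x[1],x[2]) for x in b[:3]])
    if a and b: print(tri([ray(t,a[0][1]),ray(s,b[0][1])]))
E
```

```text
red [(221, array([386.7, 220.6]), [380, 212, 15, 18]), (54, array([380.9, 239.6]), [373, 237, 18, 6])] [(96, array([287.4, 173.8]), [281, 169, 13, 11])]
(array([ 0.46675018, -0.22265728,  0.03891456]), np.float64(0.0013515014907317297))
yellow [(203, array([417.2, 222.8]), [411, 214, 14, 19]), (109, array([348.7, 183.4]), [342, 180, 14, 8]), (65, array([399. , 193.4]), [394, 189, 12, 9])] [(91, array([273.1, 165.7]), [267, 161, 13, 11]), (73, array([281.3, 201.4]), [275, 198, 14, 8])]
(array([ 0.46359721, -0.29473959,  0.03973793]), np.float64(0.0014602683854165533))
green [(166, array([324.6, 207.6]), [319, 200, 12, 17])] [(93, array([315. , 193.8]), [309, 189, 13, 11])]
(array([ 0.49303546, -0.07576747,  0.040894  ]), np.float64(0.0009909675093541324))
blue [(183, array([355.1, 215. ]), [349, 207, 13, 17]), (39, array([350.8, 234.2]), [344, 232, 15, 5])] [(92, array([301.4, 183.2]), [295, 178, 13, 11])]
(array([ 0.47781074, -0.1478334 ,  0.04013027]), np.float64(0.0010916170960990701))
```

View pics/topcrop.png

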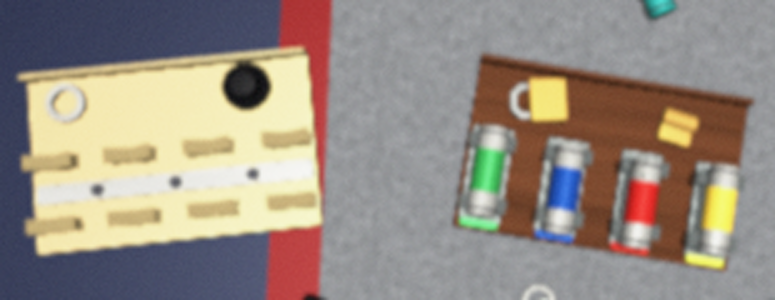

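View pics/scenecrop.png

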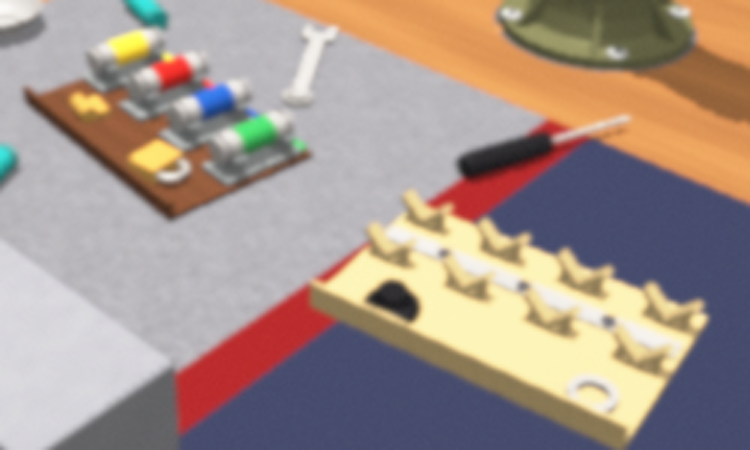

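The crops confirm the choice: four sleeved bolts in tabbed grey cradles on the dark board, left to right green, blue, red, yellow. The carrier grooves are empty. Next I work out the tool axes and wrist camera offset.

```bash
cat >> h.py <<'E'
def pose():
    s=monitor.get_state(); return s,np.array(s["position"]),R.from_rotvec(s["tool_rot"]).as_matrix()
def yaw_R(a):  # tool x down, tool y along world dir at angle a (jaw)
    x=np.array([0,0,-1.]); y=np.array([np.cos(a),np.sin(a),0]); return np.column_stack([x,y,np.cross(x,y)])
def delta(p,a,frm=None):
    "shift in tool axes (mm) & turn (rotvec tool) from current pose; frm=(pos,R)"
    s,P,M=pose()
    if frm: P,M=frm
    T=yaw_R(a); return (M.T@(np.array(p)-P)*1000).round(1), R.from_matrix(M.T@T).as_rotvec().round(4)
E
python3 - <<'E'
from h import *
s,P,M=pose(); print(P,M.round(4),s["time"])
d=get_image("wrist"); Rm,t,K=cam(d); c=-Rm.T@t
print("cam in tool",(M.T@(c-P)*1000).round(1),"cam look in tool",(M.T@(-Rm[2])).round(3),"right",(M.T@Rm[0]).round(3))
t=get_image("top")
for n,uv in dict(plateTL=(138,170),TR=(253,160),BR=(258.5,230),BL=(145,241)).items(): print(n,onplane(t,uv,.008))
E
```

```text
[0.18887931 0.62186458 0.40427498] [[-2.000e-04  2.905e-01  9.569e-01]
 [-8.000e-04  9.569e-01 -2.905e-01]
 [-1.000e+00 -8.000e-04  1.000e-04]] 0.25
cam in tool [ 20.2  -0.4 -78.5] cam look in tool [ 0.957 -0.001  0.289] right [0.001 1.    0.001]
plateTL [0.5732487  0.37635554 0.008     ]
TR [0.60744019 0.10089973 0.008     ]
BR [0.43710642 0.07980105 0.008     ]
BL [0.40340076 0.34690533 0.008     ]
```

```bash
python3 -m creep '[[0,-20,24,-0.14,0,0,60],[0,-25,30,-0.14,0,0,60],[0,-30,30,-0.14,0,0,60],[0,-30,30,0,0,0,60],[0,-30,30,0,0,0,60]]' 20
python3 - <<'E'
from h import *
print(pose()[1],delta((.42,.23,.404),np.deg2rad(97.1)))
E
```

```text
time: 0.85
position: [0.3294, 0.4827, 0.4051]
tool_rot: [-0.098, 1.568, 0.099]
ft_force: [-0.0, -0.4, -0.3]
grip_width: 0.707
[0.32937449 0.48273667 0.40507729] (array([   1. , -262.1,   58.2]), array([ 0.0018,  0.0005, -0.0006]))
```

```bash
python3 -m creep '[[0,-45,10,0,0,0,60],[0,-45,10,0,0,0,60],[0,-45,10,0,0,0,60],[0,-45,10,0,0,0,60],[0,-40,10,0,0,0,60]]'
python3 -m creep '[[0,-20,0,0,0,0,60],[0,0,0,0,0,0,60],[0,0,0,0,0,0,60]]'
python3 - <<'E'
from h import *
s,P,M=pose(); print(s["time"],delta((.42,.23,.404),np.deg2rad(97.1)), np.abs(s["qd"]).max())
d=get_image("wrist"); save("w1",d["img"])
E
```

```text
time: 1.35
position: [0.406, 0.2695, 0.405]
tool_rot: [-0.097, 1.568, 0.098]
ft_force: [0.1, -1.1, 0.2]
grip_width: 0.69
time: 1.65
position: [0.4078, 0.2525, 0.4051]
tool_rot: [-0.097, 1.568, 0.099]
ft_force: [0.0, 0.4, 0.2]
grip_width: 0.692
1.65 (array([  1. , -23.8,   9.3]), array([ 0.001 ,  0.0004, -0.0012])) 0.02719257607137168
```

View pics/w1.png

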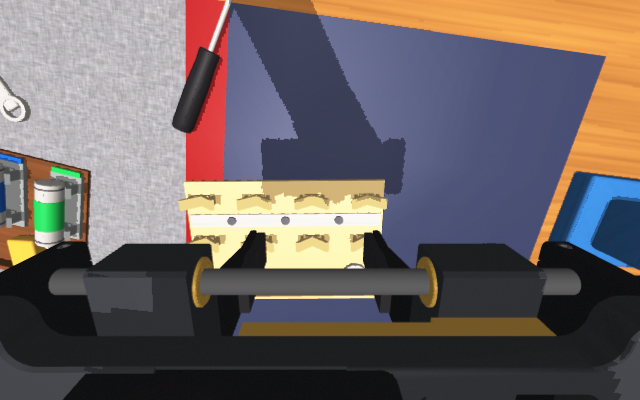

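The wrist view shows the carrier at (285,240), partly hidden by the fingers, with image up pointing towards the robot. I'll move outward for a clear view and a second viewpoint.

```bash
python3 -m creep '[[10,-8,30,0,0,0,60],[20,-8,30,0,0,0,60],[20,-8,30,0,0,0,60],[0,0,0,0,0,0,60],[0,0,0,0,0,0,60]]'
python3 - <<'E'
from h import *
s,P,M=pose(); print(s["time"],P, np.abs(s["qd"]).max())
d=get_image("wrist"); save("w2",d["img"]); save("w2c",d["img"],(140,60,480,260),2.3)
import pickle; pickle.dump(d,open("w2.pkl","wb"))
E
```

```text
time: 2.2
position: [0.4999, 0.2411, 0.3536]
tool_rot: [-0.1, 1.571, 0.099]
ft_force: [-0.1, -0.1, 0.3]
grip_width: 0.691
2.2 [0.49989259 0.24110842 0.35364933] 0.04134628163771242
```

View pics/w2c.png

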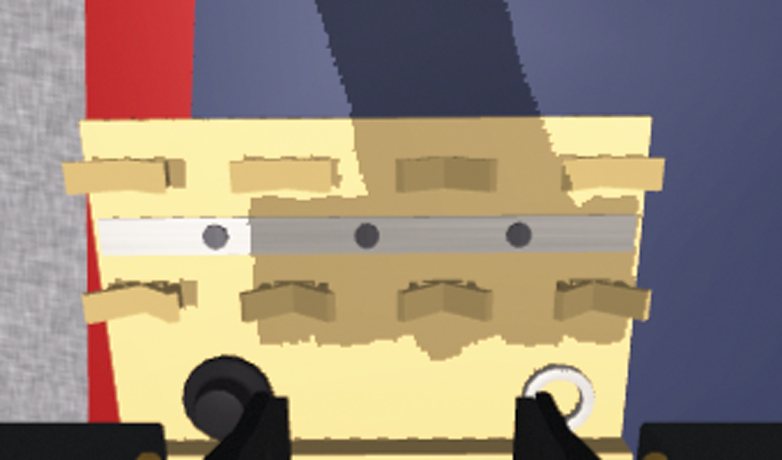

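The carrier is clear now. The dark rivet dots are at full-image px (233,163), (300,163), (365,162), midway between grooves. The V supports are in two rows at about v=136 and v=190. I'll take a second view shifted sideways, towards the board.

```bash
python3 -m creep '[[0,-30,0,0,0,0,60],[0,-40,0,0,0,0,60],[0,-20,0,0,0,0,60],[0,0,0,0,0,0,60],[0,0,0,0,0,0,60]]'
cat >> h.py <<'E'
def dots(d,roi):
    x0,y0,x1,y1=roi; g=cv2.cvtColor(d["img"],cv2.COLOR_RGB2HSV)[...,2][y0:y1,x0:x1]
    m=(g<105).astype(np.uint8); n,l,st,ce=cv2.connectedComponentsWithStats(m)
    return sorted([(ce[i]+[x0,y0]).round(2).tolist()+[int(st[i,4])] for i in range(1,n) if 40<st[i,4]<250])
E
python3 - <<'E'
from h import *
import pickle
s,P,M=pose(); print(s["time"],P, np.abs(s["qd"]).max())
d=get_image("wrist"); save("w3",d["img"]);pickle.dump(d,open("w3.pkl","wb"))
e=pickle.load(open("w2.pkl","rb"))
print(dots(e,(190,155,420,170)),dots(d,(240,150,560,180)))
save("w2z",e["img"],(160,115,440,210),2.8)
save("w3z",d["img"],(240,115,520,210),2.8)
E
```

```text
time: 2.75
position: [0.5109, 0.1516, 0.3559]
tool_rot: [-0.098, 1.567, 0.101]
ft_force: [0.4, 1.0, 0.1]
grip_width: 0.687
2.75 [0.51092887 0.15158041 0.35590639] 0.021913584939743113
[[299.17, 162.02, 86], [365.16, 161.54, 85]] [[312.67, 161.34, 83], [378.22, 160.81, 90], [532.13, 155.72, 53], [552.2, 171.58, 86], [552.24, 157.64, 76]]
```

View pics/w3.png

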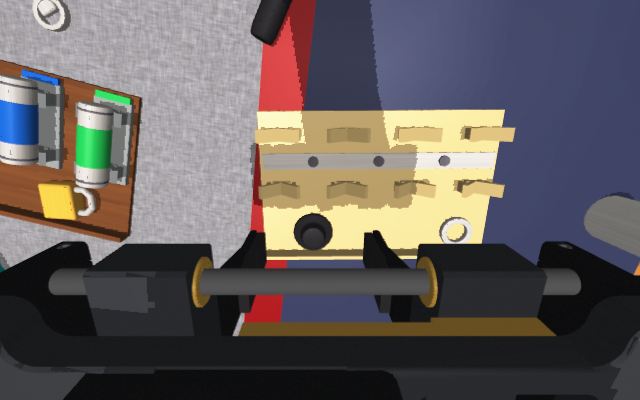

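View pics/w2z.png

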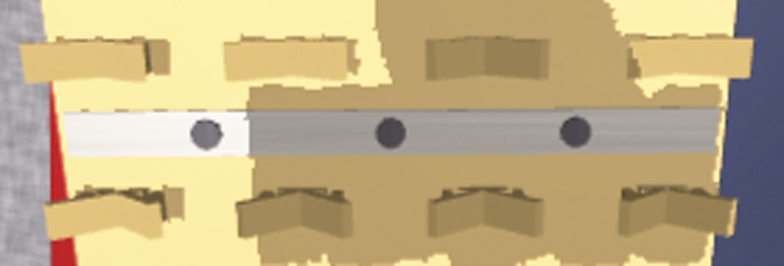

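View pics/w3z.png

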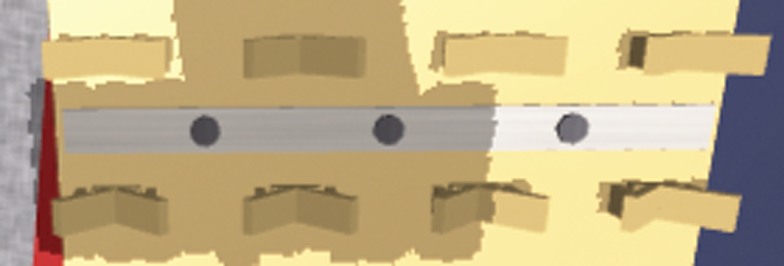

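```bash
python3 - <<'E'
from h import *
import pickle
a=pickle.load(open("w2.pkl","rb"));b=pickle.load(open("w3.pkl","rb"))
P={}
for n,u,v in [("D1",(233.6,162.9),(312.7,161.3)),("D2",(299.2,162.),(378.2,160.8)),("D3",(365.2,161.5),(444.3,160.7)),("S2lo",(267.1,188.2),(347.1,188.9)),("S3lo",(333.6,188.6),(414.6,189.3))]:
    p,e=tri([ray(a,u),ray(b,v)]); P[n]=p; print(n,p.round(4),round(e*1000,2))
for d,u in ((a,(333.9,135.7)),(b,(347.1,135.4)),): print("up",onplane(d,u,.016).round(4))
for d,u in ((a,(333.6,188.6)),(b,(347.1,188.9)),(a,(267.1,188.2)),(b,(414.6,189.3))): print("lo",onplane(d,u,.016).round(4))
for d,us in ((a,((233.6,162.9),(299.2,162.),(365.2,161.5))),(b,((312.7,161.3),(378.2,160.8),(444.3,160.7)))): print("dots@10",[onplane(d,u,.010).round(4).tolist() for u in us])
E
```

```text
D1 [0.4865 0.1463 0.0099] 0.22
D2 [0.4763 0.2197 0.0105] 0.03
D3 [0.4664 0.2928 0.0125] 0.27
S2lo [0.509  0.188  0.0227] 1.15
S3lo [0.4988 0.2609 0.0282] 1.17
up [0.4424 0.2538 0.016 ]
up [0.4526 0.1797 0.016 ]
lo [0.5006 0.262  0.016 ]
lo [0.5119 0.1891 0.016 ]
lo [0.5097 0.187  0.016 ]
lo [0.5026 0.2659 0.016 ]
dots@10 [[0.4867, 0.1463, 0.01], [0.4764, 0.2196, 0.01], [0.4665, 0.2933, 0.01]]
dots@10 [[0.4863, 0.1463, 0.01], [0.4764, 0.2198, 0.01], [0.4669, 0.2941, 0.01]]
```

```bash
python3 -m creep '[[0,-30,0,0.1,0,0,60],[0,-45,0,0.1,0,0,60],[0,-45,0,0.06,0,0,60],[0,-45,0,0,0,0,60],[0,-45,0,0,0,0,60]]'
python3 - <<'E'
from h import *
print(pose()[1],delta((.495,-.15,.355),np.deg2rad(82.4)))
E
```

```text
time: 3.3
position: [0.5009, -0.0579, 0.3552]
tool_rot: [0.104, 1.567, -0.102]
ft_force: [1.7, 0.6, 0.6]
grip_width: 0.689
[ 0.50088038 -0.05793244  0.35515789] (array([  0.1, -92. ,   6.2]), array([ 0.0017,  0.0009, -0.001 ]))
```

```bash
python3 -m creep '[[0,-40,0,0,0,0,60],[0,-25,0,0,0,0,60],[0,-15,0,0,0,0,60],[0,0,0,0,0,0,60],[0,0,0,0,0,0,60]]'
cat > look.py <<'E'
import sys,pickle
from h import *
n=sys.argv[1]
s,P,M=pose(); print(s["time"],P.round(4), np.abs(s["qd"]).max().round(3))
d=get_image("wrist"); save(n,d["img"]);pickle.dump(d,open(n+".pkl","wb"))
E
python3 look.py b1
python3 -m creep '[[0,-25,0,0,0,0,60],[0,-25,0,0,0,0,60],[0,-10,0,0,0,0,60],[0,0,0,0,0,0,60],[0,0,0,0,0,0,60]]'
python3 look.py b2
python3 - <<'E'
from h import *
import pickle
a=pickle.load(open("b1.pkl","rb"));b=pickle.load(open("b2.pkl","rb"))
for c in HUE:
    x=[[(q[0],q[1],q[2]) for q in blobs(d["img"],c,(0,0,640,235),300)[:3]] for d in (a,b)]
    print(c,x)
E
```

```text
time: 3.8
position: [0.4907, -0.1358, 0.3549]
tool_rot: [0.105, 1.568, -0.103]
ft_force: [0.1, 0.0, 0.5]
grip_width: 0.689
3.8 [ 0.4907 -0.1358  0.3549] 0.013
time: 4.35
position: [0.4827, -0.1955, 0.3546]
tool_rot: [0.105, 1.568, -0.104]
ft_force: [0.4, 0.7, 0.2]
grip_width: 0.686
4.35 [ 0.4827 -0.1955  0.3546] 0.008
red [[(3893, array([530. ,  61.9]), [502, 0, 55, 112]), (1098, array([228.4, 181.1]), [213, 161, 31, 41]), (980, array([502.2, 194.3]), [495, 119, 16, 116])], [(3758, array([586.6,  63.8]), [556, 0, 62, 113]), (1057, array([285.6, 181.5]), [272, 161, 28, 41]), (970, array([552.5, 194.3]), [544, 118, 16, 117])]]
yellow [[(1172, array([159.4, 186.5]), [141, 165, 37, 42])], [(1092, array([216. , 187.1]), [200, 167, 32, 41])]]
green [[(1011, array([368.2, 187.3]), [354, 167, 30, 41])], [(1066, array([424.7, 187.6]), [409, 167, 33, 41])]]
blue [[(1001, array([298.4, 182.2]), [285, 162, 27, 41])], [(1034, array([355.6, 182.6]), [342, 162, 29, 41])]]
```

View pics/b1.png

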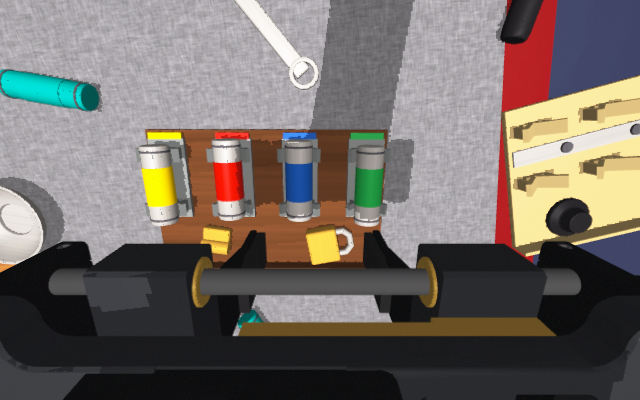

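View pics/b2.png

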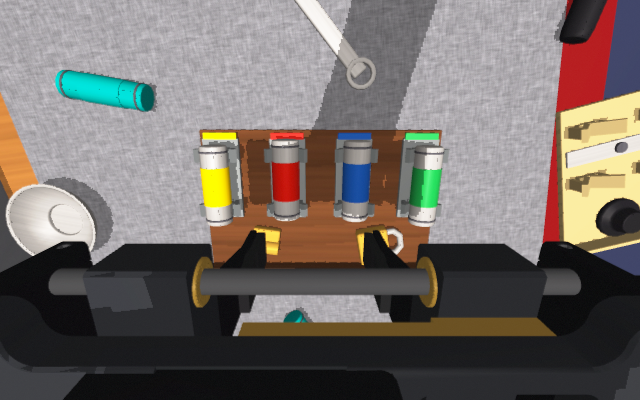

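Both views show the bolts in their tabbed cradles, mirrored in the image: yellow (216,187), red (286,181), blue (356,183), green (425,188) in b2.

```bash
python3 - <<'E'
from h import *
import pickle
a=pickle.load(open("b1.pkl","rb"));b=pickle.load(open("b2.pkl","rb"))
P={}
for c in ("green","blue","red","yellow"):
    pt=[]
    for d in (a,b):
        q=[q for q in blobs(d["img"],c,(100,120,470,235),300) if q[2][3]<60][0]
        pt.append(np.array(q[3][0])); 
        print(c,"rect",np.round(q[3][0],1),np.round(q[3][1],1),end=' ')
    p,e=tri([ray(a,pt[0]),ray(b,pt[1])]); P[c]=p
    print(p.round(4),round(e*1e3,2),[onplane(d,u,.0358).round(4)[:2].tolist() for d,u in zip((a,b),pt)])
q=np.array(list(P.values())); v=q[0]-q[3]; print(np.rad2deg(np.arctan2(v[1],v[0])),np.linalg.norm(v)/3)
E
```

```text
green rect [368.1 186.9] [27.3 39.9] green rect [424.9 187.3] [28.7 39.7] [ 0.4958 -0.0793  0.0371] 0.06 [[0.4961, -0.0791], [0.4963, -0.0789]]
blue rect [298. 182.] [40. 26.] blue rect [355.7 182.3] [27.2 39.9] [ 0.4798 -0.1521  0.0407] 0.01 [[0.4808, -0.1525], [0.481, -0.1515]]
red rect [228.2 181.1] [40.1 28.9] red rect [285.5 181. ] [40. 27.] [ 0.4693 -0.2248  0.0384] 0.21 [[0.47, -0.2257], [0.4697, -0.2251]]
yellow rect [159.3 186. ] [41.2 30.8] yellow rect [215.9 186.7] [40.2 28.8] [ 0.4656 -0.2993  0.0366] 0.18 [[0.4656, -0.2998], [0.466, -0.2997]]
82.18754231051929 0.07402791478743519
```

```bash
cat > d.py <<'E'
import sys
from h import *
x,y,z,a=map(float,sys.argv[1:5]); s,P,M=pose(); sh,t=delta((x,y,z),np.deg2rad(a))
print("t",round(s["time"],2),"P",P.round(4).tolist(),"shift",sh.tolist(),"turn",t.tolist(),"F",s["ft_force"].round(1).tolist(),"g",round(s["grip_width"]*87,1),"qd",np.abs(s["qd"]).max().round(3))
E
python3 d.py .494 -.079 .28 82.2
```

```text
t 4.4 P [0.4827, -0.1954, 0.3546] shift [74.7, 116.8, -4.1] turn [0.0037, -0.0002, -0.001] F [-0.4, -0.4, 0.8] g 60.0 qd 0.005
```

```bash
python3 -m creep '[[10,25,-1,0,0,0,56],[15,40,-1,0,0,0,56],[25,35,-1,0,0,0,56],[20,17,-1,0,0,0,56],[5,0,0,0,0,0,56]]'
python3 -m creep '[[0,0,0,0,0,0,56],[0,0,0,0,0,0,56]]'
python3 d.py .494 -.079 .201 82.2
```

```text
time: 4.9
position: [0.4933, -0.076, 0.2775]
tool_rot: [0.101, 1.573, -0.099]
ft_force: [-1.0, 0.2, -0.0]
grip_width: 0.644
time: 5.1
position: [0.4942, -0.0818, 0.2807]
tool_rot: [0.107, 1.567, -0.107]
ft_force: [-0.1, -0.4, -0.2]
grip_width: 0.644
t 5.1 P [0.4942, -0.0818, 0.2807] shift [79.7, 2.8, -0.7] turn [0.0001, 0.0015, 0.0003] F [-0.1, -0.4, -0.2] g 56.1 qd 0.009
```

```bash
python3 -m creep '[[20,2,0,0,0,0,56],[30,1,0,0,0,0,56],[20,0,0,0,0,0,56],[9,0,0,0,0,0,56],[0,0,0,0,0,0,56]]'
python3 d.py .494 -.079 .201 82.2
```

```text
time: 5.6
position: [0.4942, -0.0787, 0.2006]
tool_rot: [0.107, 1.569, -0.108]
ft_force: [-0.0, -0.1, 0.2]
grip_width: 0.645
t 5.6 P [0.4942, -0.0787, 0.2006] shift [-0.4, -0.3, -0.2] turn [-0.0003, -0.0007, 0.0005] F [-0.0, -0.1, 0.2] g 56.1 qd 0.024
```

```bash
python3 -m creep '[[0,0,0,0,0,0,40],[0,0,0,0,0,0,30],[0,0,0,0,0,0,20],[0,0,0,0,0,0,20],[0,0,0,0,0,0,20]]' 40
python3 d.py .494 -.079 .201 82.2
```

```text
time: 6.1
position: [0.4945, -0.0781, 0.2013]
tool_rot: [0.106, 1.567, -0.106]
ft_force: [-1.0, -1.6, 2.5]
grip_width: 0.311
t 6.1 P [0.4945, -0.0781, 0.2013] shift [0.3, -0.9, -0.4] turn [0.0013, 0.001, 0.0003] F [-1.0, -1.6, 2.5] g 27.0 qd 0.004
```

```bash
python3 -m creep '[[-10,0,0,0,0,0,20],[-20,0,0,0,0,0,20],[-25,0,0,0,0,0,20],[-25,10,0,0,0,0,20],[0,20,0,-0.05,0,0,20]]'
python3 d.py .4912 .1098 .28 97.67
```

```text
time: 6.6
position: [0.4994, -0.0492, 0.2839]
tool_rot: [0.068, 1.564, -0.067]
ft_force: [1.0, -0.1, -5.5]
grip_width: 0.311
t 6.6 P [0.4994, -0.0492, 0.2839] shift [3.8, 157.7, -21.8] turn [-0.2197, 0.0061, -0.0] F [1.0, -0.1, -5.5] g 27.1 qd 0.251
```

```bash
python3 -m creep '[[0,30,-3,-0.08,0,0,20],[0,40,0,-0.08,0,0,20],[0,40,1,-0.06,0,0,20],[0,30,2,0,0,0,20],[0,12,1,0,0,0,20]]'
python3 -m creep '[[0,0,0,0,0,0,20],[0,0,0,0,0,0,20]]'
python3 look.py p1;python3 d.py .4912 .1098 .2 97.67
```

```text
time: 7.1
position: [0.4916, 0.1094, 0.2789]
tool_rot: [-0.112, 1.571, 0.114]
ft_force: [-0.2, 0.0, -5.6]
grip_width: 0.313
time: 7.3
position: [0.493, 0.1034, 0.2798]
tool_rot: [-0.108, 1.57, 0.106]
ft_force: [-0.2, -0.2, -4.8]
grip_width: 0.31
7.3 [0.493  0.1034 0.2798] 0.024
t 7.35 P [0.4932, 0.1026, 0.2801] shift [80.1, 7.5, -1.0] turn [0.0002, -0.0012, 0.0012] F [-0.1, -1.2, -4.8] g 27.3 qd 0.01
```

View pics/p1.png

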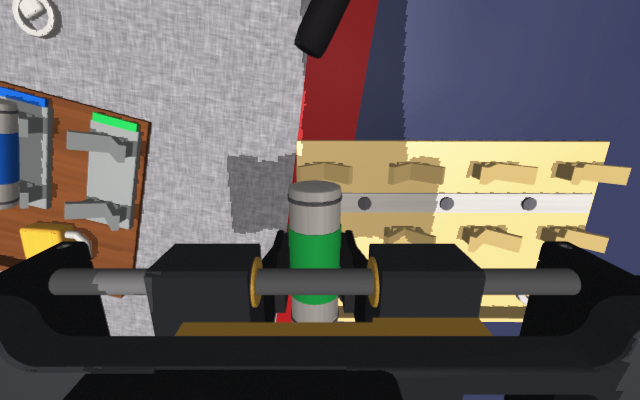

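The green bolt is held straight between the pads at (314,250), and the dots are at (364,203), (447,203), (529,203). I'll check those against my carrier estimate, then descend.

```bash
python3 - <<'E'
from h import *
import pickle
d=pickle.load(open("p1.pkl","rb"))
for u in ((364.2,203),(446.8,203),(529,203.2)): print(onplane(d,u,.0105).round(4))
# bolt near end top rim: assume axis height
s,P,M=pose(); g=P+M[:,0]*.164; print(g, [proj(d,g-M[:,2]*k).round(0) for k in (.042,.02,0)])
E
python3 -m creep '[[10,4,0,0,0,0,20],[20,3,-1,0,0,0,20],[20,1,0,0,0,0,20],[13,0,0,0,0,0,20],[5,0,0,0,0,0,20]]'
python3 d.py .4912 .1098 .2013 97.67
```

```text
[0.4864 0.1467 0.0105]
[0.4762 0.2206 0.0105]
[0.4664 0.2941 0.0105]
[0.49306074 0.10243508 0.11607862] [array([315., 188.]), array([314., 227.]), array([314., 261.])]
time: 7.85
position: [0.4906, 0.111, 0.2109]
tool_rot: [-0.106, 1.571, 0.104]
ft_force: [-0.7, 0.4, -4.6]
grip_width: 0.31
t 7.85 P [0.4906, 0.111, 0.2109] shift [9.6, -1.2, 0.5] turn [0.0001, -0.003, 0.0009] F [-0.7, 0.4, -4.6] g 27.0 qd 0.089
```

```bash
python3 -m creep '[[3,-1,0,0,0,0,20],[2,0,0,0,0,0,20],[2,0,0,0,0,0,20],[1,0,0,0,0,0,20],[0,0,0,0,0,0,20]]'
python3 d.py .4912 .1098 .2013 97.67
```

```text
time: 8.35
position: [0.4915, 0.1109, 0.205]
tool_rot: [-0.106, 1.568, 0.106]
ft_force: [-0.2, -1.1, -4.6]
grip_width: 0.31
t 8.35 P [0.4915, 0.1109, 0.205] shift [3.7, -1.1, -0.5] turn [0.0014, 0.0005, -0.0002] F [-0.2, -1.1, -4.6] g 26.9 qd 0.002
```

```bash
python3 -m creep '[[1.5,-0.5,0,0,0,0,20],[1,0,0,0,0,0,20],[1,0,0,0,0,0,20],[0,0,0,0,0,0,20]]'
python3 d.py .4912 .1098 .2013 97.67
```

```text
time: 8.75
position: [0.4916, 0.1106, 0.2014]
tool_rot: [-0.106, 1.568, 0.106]
ft_force: [-0.4, -0.3, -3.2]
grip_width: 0.311
t 8.75 P [0.4916, 0.1106, 0.2014] shift [0.1, -0.7, -0.5] turn [0.0013, 0.0003, -0.0004] F [-0.4, -0.3, -3.2] g 27.1 qd 0.002
```

```bash
python3 -m creep '[[1,0,0,0,0,0,20],[0.5,0,0,0,0,0,20],[0,0,0,0,0,0,20]]'
python3 d.py .4912 .1098 .2013 97.67
```

```text
time: 9.05
position: [0.4917, 0.1106, 0.2012]
tool_rot: [-0.105, 1.568, 0.107]
ft_force: [-3.9, -0.8, 8.0]
grip_width: 0.312
t 9.05 P [0.4917, 0.1106, 0.2012] shift [-0.1, -0.7, -0.6] turn [0.0013, -0.0001, -0.0009] F [-3.9, -0.8, 8.0] g 27.2 qd 0.001
```

Contact is firm: the vertical force went from −5 to +8 N. I release slowly to 54 mm, then retract.

```bash
python3 -m creep '[[0,0,0,0,0,0,32],[0,0,0,0,0,0,40],[0,0,0,0,0,0,54],[0,0,0,0,0,0,54]]'
python3 -m creep '[[-15,0,0,0,0,0,54],[-25,0,0,0,0,0,54],[-30,0,0,0,0,0,54],[-15,0,0,0,0,0,54],[0,-10,0,0.05,0,0,54]]'
python3 d.py .4788 -.1519 .28 82.2
python3 look.py q1
python3 - <<'E'
from h import *
t=get_image("top"); s=get_image("scene"); 
a=blobs(t["img"],"green",(130,140,440,260)); b=blobs(s["img"],"green",(230,150,480,300))
print(a[:2],b[:2],tri([ray(t,a[0][1]),ray(s,b[0][1])]))
E
```

```text
time: 9.45
position: [0.4917, 0.1104, 0.1998]
tool_rot: [-0.106, 1.568, 0.106]
ft_force: [-0.6, -0.7, -0.8]
grip_width: 0.554
time: 9.95
position: [0.4938, 0.1016, 0.2871]
tool_rot: [-0.065, 1.565, 0.069]
ft_force: [0.7, 0.4, 0.8]
grip_width: 0.617
t 9.95 P [0.4938, 0.1016, 0.2871] shift [6.4, -251.3, -36.6] turn [0.2214, 0.0048, -0.0026] F [0.7, 0.4, 0.8] g 53.7 qd 0.318
9.95 [0.4938 0.1016 0.2871] 0.318Traceback (most recent call last):
  File "<stdin>", line 4, in <module>
IndexError: list index out of range
```

View pics/q1.png

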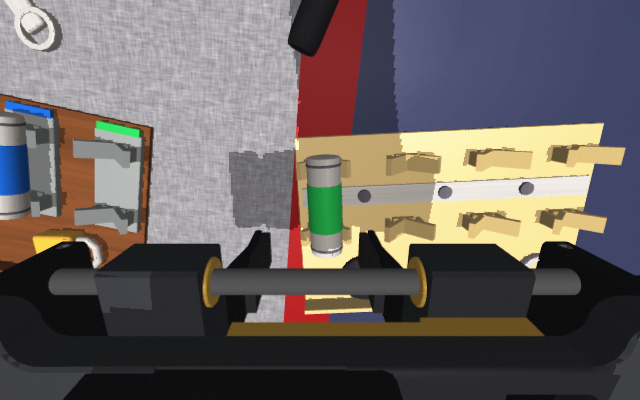

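The green bolt lies on both supports of the right-end groove at px (324,207). Blue is next; I'll compute green's seated position while moving.

```bash
cat > place.py <<'E'
import sys,pickle
from h import *
d=pickle.load(open(sys.argv[1]+".pkl","rb"))
C=np.array([.4764,.2200]); a=np.deg2rad(7.67); X=np.array([np.cos(a),np.sin(a)]); Y=np.array([-X[1],X[0]])
for c in sys.argv[2:]:
    for q in blobs(d["img"],c,(150,90,640,235),250):
        if q[2][3]<90 and q[2][2]<70 and q[2][3]>25:
            p=onplane(d,q[3][0],.040)[:2]-C; print(c,q[1],"carrier x,y mm",(p@X*1e3).round(1),(p@Y*1e3).round(1))
E
python3 place.py q1 green
python3 -m creep '[[0,-40,0,0.07,0,0,56],[0,-50,0,0.08,0,0,56],[0,-50,0,0.07,0,0,56],[0,-45,0,0,0,0,56],[0,-40,0,0,0,0,56]]'
python3 d.py .4788 -.1519 .28 82.2
```

```text
green [324.7 209.7] carrier x,y mm 1.4 -111.5
time: 10.6
position: [0.4811, -0.1259, 0.2834]
tool_rot: [0.107, 1.57, -0.107]
ft_force: [1.3, 0.6, 1.1]
grip_width: 0.647
t 10.6 P [0.4811, -0.1259, 0.2834] shift [3.4, -26.1, 1.2] turn [-0.0002, -0.0022, 0.0006] F [1.3, 0.6, 1.1] g 56.3 qd 0.87
```

```bash
python3 -m creep '[[0,-18,0,0,0,0,56],[0,0,0,0,0,0,56],[0,0,0,0,0,0,56]]'
python3 d.py .4788 -.1519 .201 82.2
```

```text
time: 10.9
position: [0.4796, -0.1408, 0.2836]
tool_rot: [0.107, 1.57, -0.106]
ft_force: [-0.4, -0.2, 0.6]
grip_width: 0.644
t 10.9 P [0.4796, -0.1408, 0.2836] shift [82.6, -11.1, 0.9] turn [0.0008, -0.002, -0.0004] F [-0.4, -0.2, 0.6] g 56.0 qd 0.025
```

```bash
python3 -m creep '[[5,-8,0,0,0,0,56],[20,-3,0,0,0,0,56],[30,0,0,0,0,0,56],[20,0,0,0,0,0,56],[7,0,0,0,0,0,56]]'
python3 d.py .4788 -.1519 .201 82.2
python3 -m creep '[[0,0,0,0,0,0,45],[0,0,0,0,0,0,38]]'
python3 d.py .4788 -.1519 .201 82.2
```

```text
time: 11.4
position: [0.4775, -0.1509, 0.2002]
tool_rot: [0.104, 1.573, -0.104]
ft_force: [0.5, 0.1, -0.1]
grip_width: 0.643
t 11.4 P [0.4775, -0.1509, 0.2002] shift [-0.9, -0.8, 1.4] turn [0.0034, -0.0046, 0.0001] F [0.5, 0.1, -0.1] g 56.0 qd 0.121
time: 11.6
position: [0.479, -0.152, 0.2034]
tool_rot: [0.105, 1.567, -0.105]
ft_force: [-0.5, -0.0, 0.5]
grip_width: 0.537
t 11.6 P [0.479, -0.152, 0.2034] shift [2.4, 0.1, -0.2] turn [0.0023, 0.001, 0.0] F [-0.5, -0.0, 0.5] g 46.7 qd 0.016
```

```bash
python3 -m creep '[[1.5,0,0,0,0,0,32],[0.5,0,0,0,0,0,24],[0,0,0,0,0,0,20],[0,0,0,0,0,0,20],[0,0,0,0,0,0,20]]' 40
python3 d.py .4788 -.1519 .201 82.2
```

```text
time: 12.1
position: [0.4791, -0.1512, 0.2014]
tool_rot: [0.107, 1.567, -0.104]
ft_force: [0.6, 4.3, 3.6]
grip_width: 0.308
t 12.1 P [0.4791, -0.1512, 0.2014] shift [0.4, -0.7, -0.2] turn [0.0021, 0.0012, -0.0019] F [0.6, 4.3, 3.6] g 26.8 qd 0.002
```

```bash
python3 -m creep '[[-10,0,0,0,0,0,20],[-20,0,0,0,0,0,20],[-25,0,0,0,0,0,20],[-25,15,0,0,0,0,20],[0,30,0,0,0,0,20]]'
python3 -m creep '[[0,45,0,-0.05,0,0,20],[0,50,0,-0.08,0,0,20],[0,50,0,-0.08,0,0,20],[0,50,0,-0.06,0,0,20],[0,45,3,0,0,0,20]]'
python3 d.py .4815 .1834 .28 97.67
```

```text
time: 12.6
position: [0.485, -0.1113, 0.2841]
tool_rot: [0.109, 1.562, -0.113]
ft_force: [1.0, 0.3, -3.7]
grip_width: 0.311
time: 13.1
position: [0.4875, 0.1328, 0.2805]
tool_rot: [-0.108, 1.568, 0.106]
ft_force: [1.8, -0.3, -3.7]
grip_width: 0.31
t 13.1 P [0.4875, 0.1328, 0.2805] shift [0.4, 50.9, 0.9] turn [0.0024, -0.0004, 0.0014] F [1.8, -0.3, -3.7] g 27.0 qd 0.898
```

```bash
python3 -m creep '[[0,30,0,0,0,0,20],[0,12,1,0,0,0,20],[0,0,0,0,0,0,20],[0,0,0,0,0,0,20]]'
python3 d.py .4815 .1834 .2014 97.67; python3 look.py p2
```

```text
time: 13.5
position: [0.4839, 0.1712, 0.2805]
tool_rot: [-0.106, 1.569, 0.103]
ft_force: [0.2, 0.1, -3.8]
grip_width: 0.311
t 13.5 P [0.4839, 0.1712, 0.2805] shift [79.0, 12.6, -0.7] turn [-0.0007, -0.0005, 0.0021] F [0.2, 0.1, -3.8] g 27.1 qd 0.016
13.5 [0.4839 0.1712 0.2805] 0.016
```

View pics/p2.png

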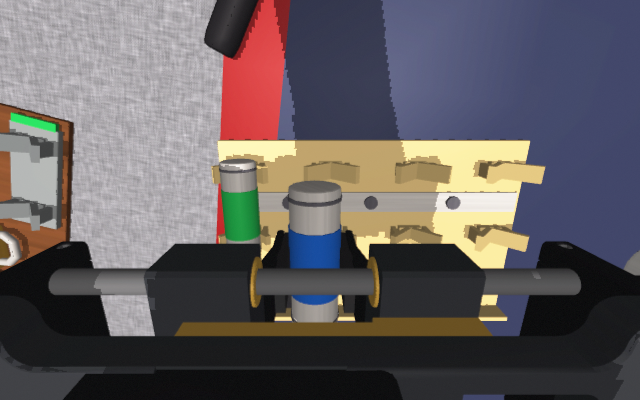

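The blue bolt is held straight at (315,250), with green lying in groove 1 at (240,210). I align over groove 2 and descend.

```bash
python3 -m creep '[[5,8,0,0,0,0,20],[20,5,-1,0,0,0,20],[25,1,0,0,0,0,20],[15,0,0,0,0,0,20],[5,0,0,0,0,0,20]]'
python3 -m creep '[[0,0,0,0,0,0,20]]'
python3 d.py .4815 .1834 .2014 97.67
```

```text
time: 14.05
position: [0.4798, 0.1861, 0.2087]
tool_rot: [-0.106, 1.572, 0.104]
ft_force: [-0.0, -0.3, -3.1]
grip_width: 0.311
time: 14.15
position: [0.4805, 0.1864, 0.2101]
tool_rot: [-0.106, 1.57, 0.105]
ft_force: [-0.1, -0.6, -3.9]
grip_width: 0.309
t 14.15 P [0.4805, 0.1864, 0.2101] shift [8.7, -3.1, 0.6] turn [0.0002, -0.0014, 0.0008] F [-0.1, -0.6, -3.9] g 26.9 qd 0.025
```

```bash
python3 -m creep '[[1,-2.5,0,0,0,0,20],[3,-0.5,0,0,0,0,20],[2,0,0,0,0,0,20],[1,0,0,0,0,0,20],[0,0,0,0,0,0,20]]'
python3 d.py .4815 .1834 .2014 97.67
```

```text
time: 14.65
position: [0.481, 0.1842, 0.2038]
tool_rot: [-0.106, 1.568, 0.106]
ft_force: [-1.3, 1.2, -3.2]
grip_width: 0.305
t 14.65 P [0.481, 0.1842, 0.2038] shift [2.4, -0.8, 0.4] turn [0.0014, 0.0, -0.0001] F [-1.3, 1.2, -3.2] g 26.6 qd 0.001
```

```bash
python3 -m creep '[[1,-0.5,0,0,0,0,20],[1,0,0,0,0,0,20],[1,0,0,0,0,0,20],[0,0,0,0,0,0,20]]'
python3 d.py .4815 .1834 .2014 97.67
```

```text
time: 15.05
position: [0.4812, 0.1839, 0.2014]
tool_rot: [-0.106, 1.568, 0.107]
ft_force: [-3.1, -0.3, 3.4]
grip_width: 0.315
t 15.05 P [0.4812, 0.1839, 0.2014] shift [0.0, -0.5, 0.2] turn [0.0013, 0.0002, -0.0006] F [-3.1, -0.3, 3.4] g 27.4 qd 0.003
```

```bash
python3 -m creep '[[0.5,0,0,0,0,0,30],[0,0,0,0,0,0,38],[0,0,0,0,0,0,54],[0,0,0,0,0,0,54]]'
python3 -m creep '[[-15,0,0,0,0,0,54],[-25,0,0,0,0,0,54],[-30,0,0,0,0,0,54],[-15,-5,0,0,0,0,54],[0,-20,0,0.05,0,0,54]]'
python3 look.py q2; python3 place.py q2 green blue
python3 d.py .4678 -.2253 .28 82.2
```

```text
time: 15.45
position: [0.4812, 0.1836, 0.2003]
tool_rot: [-0.106, 1.568, 0.106]
ft_force: [0.1, -0.3, 0.4]
grip_width: 0.534
time: 15.95
position: [0.4852, 0.1605, 0.2877]
tool_rot: [-0.066, 1.565, 0.071]
ft_force: [0.7, 0.7, -0.6]
grip_width: 0.623
15.95 [0.4852 0.1605 0.2877] 0.232
green [254.1 211.5] carrier x,y mm -0.1 -110.6
blue [341.8 209. ] carrier x,y mm 1.6 -37.5
t 16.0 P [0.4855, 0.1548, 0.286] shift [6.4, -377.6, -47.1] turn [0.2137, 0.0023, 0.0012] F [-0.5, -4.2, -0.5] g 54.0 qd 0.035
```

View pics/q2.png

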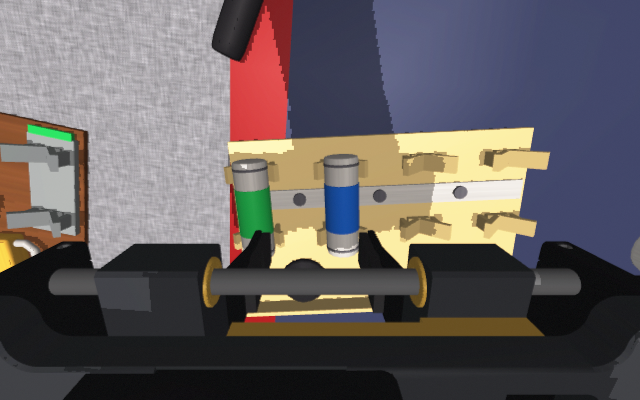

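Green at (254,211) and blue at (342,209) are seated and parallel in grooves 1 and 2, at carrier y −111 and −37.5. Now red.

```bash
python3 -m creep '[[0,-35,0,0.06,0,0,56],[0,-50,0,0.08,0,0,56],[0,-50,0,0.07,0,0,56],[0,-50,-1,0,0,0,56],[0,-50,-1,0,0,0,56]]'
python3 -m creep '[[0,-50,-1,0,0,0,56],[0,-45,0,0,0,0,56],[0,-30,0,0,0,0,56]]'
python3 d.py .4678 -.2253 .28 82.2
```

```text
time: 16.5
position: [0.4701, -0.0778, 0.2838]
tool_rot: [0.099, 1.571, -0.1]
ft_force: [1.1, -0.5, -0.3]
grip_width: 0.647
time: 16.8
position: [0.4526, -0.2031, 0.284]
tool_rot: [0.102, 1.57, -0.104]
ft_force: [-0.2, 0.1, -0.1]
grip_width: 0.643
t 16.8 P [0.4526, -0.2031, 0.284] shift [4.0, -20.0, 18.0] turn [0.005, -0.0019, 0.0011] F [-0.2, 0.1, -0.1] g 56.0 qd 0.71
```

```bash
python3 -m creep '[[0,-12,14,0,0,0,56],[0,0,4,0,0,0,56],[0,0,0,0,0,0,56]]'
python3 d.py .4678 -.2253 .201 82.2
```

```text
time: 17.1
position: [0.471, -0.2129, 0.284]
tool_rot: [0.099, 1.571, -0.099]
ft_force: [0.5, 0.1, 0.2]
grip_width: 0.647
t 17.1 P [0.471, -0.2129, 0.284] shift [83.0, -12.7, -1.4] turn [0.01, -0.0024, 0.0002] F [0.5, 0.1, 0.2] g 56.3 qd 0.022
```

```bash
python3 -m creep '[[5,-9,-1,0.01,0,0,56],[20,-4,0,0,0,0,56],[30,0,0,0,0,0,56],[20,0,0,0,0,0,56],[5,0,0,0,0,0,56]]'
python3 -m creep '[[0,0,0,0,0,0,46]]'
python3 d.py .4678 -.2253 .201 82.2
```

```text
time: 17.6
position: [0.4671, -0.2246, 0.2026]
tool_rot: [0.106, 1.573, -0.105]
ft_force: [-0.2, 0.7, -0.6]
grip_width: 0.637
time: 17.7
position: [0.4681, -0.2252, 0.2045]
tool_rot: [0.106, 1.57, -0.105]
ft_force: [-0.2, -0.7, 0.1]
grip_width: 0.605
t 17.7 P [0.4681, -0.2252, 0.2045] shift [3.5, -0.1, -0.3] turn [0.0017, -0.0022, -0.0002] F [-0.2, -0.7, 0.1] g 52.7 qd 0.031
```

```bash
python3 -m creep '[[2,0,0,0,0,0,38],[1,0,0,0,0,0,30],[0,0,0,0,0,0,22],[0,0,0,0,0,0,20],[0,0,0,0,0,0,20]]' 40
python3 -m creep '[[0,0,0,0,0,0,20]]'
python3 d.py .4678 -.2253 .201 82.2
```

```text
time: 18.2
position: [0.4693, -0.2246, 0.2029]
tool_rot: [0.107, 1.567, -0.104]
ft_force: [-0.0, 5.8, 5.2]
grip_width: 0.306
time: 18.3
position: [0.4693, -0.2246, 0.2028]
tool_rot: [0.107, 1.567, -0.104]
ft_force: [0.3, 6.6, 5.7]
grip_width: 0.312
t 18.3 P [0.4693, -0.2246, 0.2028] shift [1.8, -0.9, -1.4] turn [0.0021, 0.0006, -0.0022] F [0.3, 6.6, 5.7] g 27.1 qd 0.002
```

```bash
python3 -m creep '[[-10,0,0,0,0,0,20],[-20,0,0,0,0,0,20],[-25,0,0,0,0,0,20],[-25,15,0,0,0,0,20],[0,30,0,0,0,0,20]]'
python3 -m creep '[[0,45,0,0,0,0,20],[0,50,0,-0.05,0,0,20],[0,50,0,-0.08,0,0,20],[0,50,0,-0.08,0,0,20],[0,50,2,-0.06,0,0,20]]'
python3 d.py .4715 .2567 .28 97.67
```

```text
time: 18.8
position: [0.4749, -0.1849, 0.2857]
tool_rot: [0.108, 1.562, -0.114]
ft_force: [1.4, -0.3, -4.4]
grip_width: 0.314
time: 19.3
position: [0.4899, 0.0636, 0.2821]
tool_rot: [-0.109, 1.568, 0.106]
ft_force: [1.1, -0.7, -4.7]
grip_width: 0.307
t 19.3 P [0.4899, 0.0636, 0.2821] shift [1.8, 193.8, 8.1] turn [0.0029, 0.0005, 0.0016] F [1.1, -0.7, -4.7] g 26.7 qd 0.549
```

```bash
python3 -m creep '[[0,50,2,0,0,0,20],[0,50,2,0,0,0,20],[0,45,2,0,0,0,20],[0,28,1,0,0,0,20],[0,8,0,0,0,0,20]]'
python3 -m creep '[[0,0,0,0,0,0,20],[0,0,0,0,0,0,20]]'
python3 d.py .4715 .2567 .2028 97.67;  python3 look.py p3
```

```text
time: 19.8
position: [0.4717, 0.2465, 0.2818]
tool_rot: [-0.11, 1.568, 0.11]
ft_force: [-0.1, -0.0, -3.9]
grip_width: 0.311
time: 20.0
position: [0.4732, 0.241, 0.2818]
tool_rot: [-0.106, 1.569, 0.103]
ft_force: [-0.3, -0.4, -4.1]
grip_width: 0.312
t 20.0 P [0.4732, 0.241, 0.2818] shift [79.0, 15.9, 0.4] turn [-0.0007, -0.0004, 0.0022] F [-0.3, -0.4, -4.1] g 27.2 qd 0.013
20.0 [0.4732 0.241  0.2818] 0.013
```

View pics/p3.png

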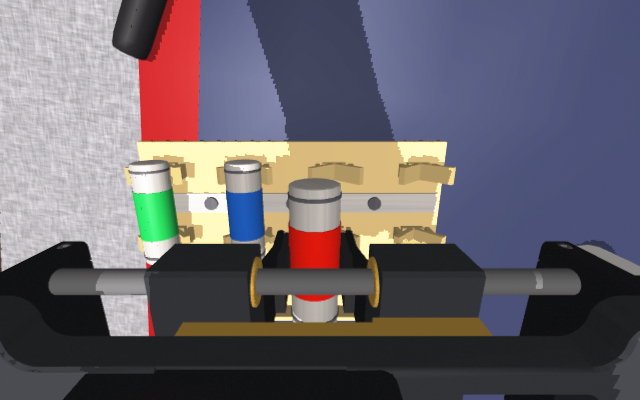

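The red bolt is held straight at (315,245), with green and blue unmoved at (155,215) and (245,210). Aligning over groove 3.

```bash
python3 -m creep '[[5,10,1,0,0,0,20],[20,5,1,0,0,0,20],[25,0,0,0,0,0,20],[15,0,0,0,0,0,20],[5,0,0,0,0,0,20]]'
python3 -m creep '[[0,0,0,0,0,0,20]]'
python3 d.py .4725 .2567 .2028 97.67
```

```text
time: 20.55
position: [0.472, 0.2574, 0.2101]
tool_rot: [-0.107, 1.571, 0.104]
ft_force: [-1.1, -0.7, -4.7]
grip_width: 0.312
time: 20.65
position: [0.4727, 0.2578, 0.2115]
tool_rot: [-0.106, 1.569, 0.105]
ft_force: [-0.0, -0.1, -4.1]
grip_width: 0.31
t 20.65 P [0.4727, 0.2578, 0.2115] shift [8.7, -1.0, -0.3] turn [0.0005, -0.0012, 0.0008] F [-0.0, -0.1, -4.1] g 27.0 qd 0.025
```

```bash
python3 -m creep '[[2,-1,0,0,0,0,20],[3,0,0,0,0,0,20],[1.5,0,0,0,0,0,20],[1,0,0,0,0,0,20],[0,0,0,0,0,0,20]]'
python3 d.py .4725 .2567 .2028 97.67
python3 -m creep '[[1,0,0,0,0,0,20],[1,0,0,0,0,0,20],[0,0,0,0,0,0,20]]'
python3 d.py .4725 .2567 .2028 97.67
```

```text
time: 21.15
position: [0.4729, 0.2573, 0.2049]
tool_rot: [-0.106, 1.568, 0.106]
ft_force: [0.0, 0.3, -4.0]
grip_width: 0.306
t 21.15 P [0.4729, 0.2573, 0.2049] shift [2.1, -0.5, -0.4] turn [0.0014, 0.0002, -0.0002] F [0.0, 0.3, -4.0] g 26.6 qd 0.001
time: 21.45
position: [0.473, 0.2574, 0.203]
tool_rot: [-0.106, 1.568, 0.107]
ft_force: [-0.6, 1.5, -2.7]
grip_width: 0.312
t 21.45 P [0.473, 0.2574, 0.203] shift [0.2, -0.7, -0.5] turn [0.0013, 0.0004, -0.0005] F [-0.6, 1.5, -2.7] g 27.2 qd 0.001
```

```bash
python3 -m creep '[[1,0,0,0,0,0,20],[0.3,0,0,0,0,0,20],[0,0,0,0,0,0,20]]'
python3 d.py .4725 .2567 .2028 97.67
```

```text
time: 21.75
position: [0.4731, 0.2574, 0.2029]
tool_rot: [-0.105, 1.568, 0.107]
ft_force: [-3.8, -0.8, 6.3]
grip_width: 0.31
t 21.75 P [0.4731, 0.2574, 0.2029] shift [0.1, -0.7, -0.7] turn [0.0013, 0.0002, -0.0008] F [-3.8, -0.8, 6.3] g 27.0 qd 0.004
```

```bash
python3 -m creep '[[0,0,0,0,0,0,30],[0,0,0,0,0,0,38],[0,0,0,0,0,0,54],[0,0,0,0,0,0,54]]'
python3 -m creep '[[-15,0,0,0,0,0,54],[-25,0,0,0,0,0,54],[-30,0,0,0,0,0,54],[-15,-5,0,0,0,0,54],[0,-20,0,0.05,0,0,54]]'
python3 look.py q3; python3 place.py q3 green blue red
python3 d.py .4637 -.2997 .28 82.2
```

```text
time: 22.15
position: [0.473, 0.2572, 0.2015]
tool_rot: [-0.106, 1.568, 0.106]
ft_force: [0.2, -0.5, 0.1]
grip_width: 0.533
time: 22.65
position: [0.4767, 0.234, 0.2886]
tool_rot: [-0.065, 1.566, 0.071]
ft_force: [0.8, -0.7, -0.7]
grip_width: 0.621
22.65 [0.4767 0.234  0.2886] 0.228
green [168.4 213.8] carrier x,y mm 0.3 -109.2
blue [254.1 210.2] carrier x,y mm 0.2 -36.7
red [176.2 115.8] carrier x,y mm -77.4 -86.8
red [341.7 207.8] carrier x,y mm 1.1 36.0
t 22.7 P [0.4773, 0.228, 0.2868] shift [7.6, -525.1, -54.3] turn [0.2133, 0.0014, 0.0017] F [-0.1, -3.3, 0.5] g 54.0 qd 0.031
```

View pics/q3.png

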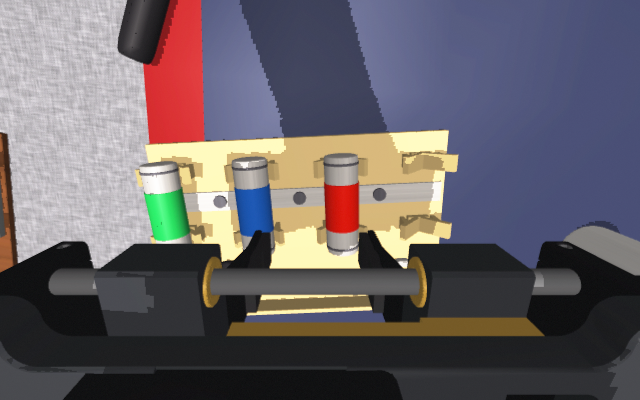

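Three bolts are seated: green (168,214), blue (254,210), red (342,208). Now yellow.

```bash
python3 -m creep '[[0,-35,0,0.06,0,0,56],[0,-50,0,0.08,0,0,56],[0,-50,0,0.08,0,0,56],[0,-50,0,0,0,0,56],[0,-50,0,0,0,0,56]]'
python3 -m creep '[[0,-50,2,0,0,0,56],[0,-50,2,0,0,0,56],[0,-50,2,0,0,0,56],[0,-50,2,0,0,0,56],[0,-40,2,0,0,0,56]]'
python3 d.py .4637 -.2997 .28 82.2
```

```text
time: 23.2
position: [0.4627, -0.0046, 0.2846]
tool_rot: [0.107, 1.571, -0.109]
ft_force: [1.3, -0.8, -0.3]
grip_width: 0.645
time: 23.7
position: [0.4393, -0.2441, 0.285]
tool_rot: [0.109, 1.57, -0.11]
ft_force: [0.5, 0.5, -0.4]
grip_width: 0.641
t 23.7 P [0.4393, -0.2441, 0.285] shift [5.0, -51.6, 31.9] turn [-0.0035, -0.0021, 0.0005] F [0.5, 0.5, -0.4] g 55.8 qd 1.047
```

```bash
python3 -m creep '[[0,-25,18,0,0,0,56],[0,-10,10,0,0,0,56],[0,0,0,0,0,0,56],[0,0,0,0,0,0,56]]'
python3 d.py .4637 -.2997 .2015 82.2
```

```text
time: 24.1
position: [0.4637, -0.279, 0.2849]
tool_rot: [0.108, 1.572, -0.107]
ft_force: [0.5, 0.1, 0.3]
grip_width: 0.647
t 24.1 P [0.4637, -0.279, 0.2849] shift [83.3, -20.5, 3.1] turn [-0.0007, -0.0035, -0.0003] F [0.5, 0.1, 0.3] g 56.3 qd 0.023
```

```bash
python3 -m creep '[[5,-14,2,0,0,0,56],[15,-6,1,0,0,0,56],[20,0,0,0,0,0,56],[0,0,0,0,0,0,56],[0,0,0,0,0,0,56]]'
python3 d.py .4637 -.2997 .2015 82.2
```

```text
time: 24.6
position: [0.4648, -0.2984, 0.2457]
tool_rot: [0.106, 1.57, -0.105]
ft_force: [0.2, -0.9, 0.2]
grip_width: 0.642
t 24.6 P [0.4648, -0.2984, 0.2457] shift [44.2, -1.4, -0.8] turn [0.0015, -0.0019, -0.0008] F [0.2, -0.9, 0.2] g 55.9 qd 0.028
```

```bash
python3 -m creep '[[15,-1,-1,0,0,0,56],[20,0,0,0,0,0,56],[8,0,0,0,0,0,50],[1,0,0,0,0,0,44],[0,0,0,0,0,0,38]]'
python3 d.py .4637 -.2997 .2015 82.2
python3 -m creep '[[0,0,0,0,0,0,30],[0,0,0,0,0,0,20],[0,0,0,0,0,0,20],[0,0,0,0,0,0,20]]' 40
python3 d.py .4637 -.2997 .2015 82.2
```

```text
time: 25.1
position: [0.4643, -0.3001, 0.2026]
tool_rot: [0.106, 1.568, -0.106]
ft_force: [0.2, -0.1, 0.5]
grip_width: 0.496
t 25.1 P [0.4643, -0.3001, 0.2026] shift [1.1, 0.3, -0.6] turn [0.0013, 0.0002, 0.0002] F [0.2, -0.1, 0.5] g 43.2 qd 0.012
time: 25.5
position: [0.4649, -0.2988, 0.2031]
tool_rot: [0.107, 1.567, -0.103]
ft_force: [0.1, 6.6, 4.7]
grip_width: 0.312
t 25.5 P [0.4649, -0.2988, 0.2031] shift [1.6, -1.0, -1.0] turn [0.0022, 0.0007, -0.0027] F [0.1, 6.6, 4.7] g 27.2 qd 0.002
```

```bash
python3 -m creep '[[-10,0,0,0,0,0,20],[-20,0,0,0,0,0,20],[-25,0,0,0,0,0,20],[-25,15,0,0,0,0,20],[0,30,0,0,0,0,20]]'
python3 -m creep '[[0,45,0,0,0,0,20],[0,50,0,0,0,0,20],[0,50,0,0,0,0,20],[0,50,0,-0.05,0,0,20],[0,50,0,-0.08,0,0,20]]'
python3 -m creep '[[0,50,0,-0.08,0,0,20],[0,50,0,-0.06,0,0,20],[0,50,0,0,0,0,20],[0,50,0,0,0,0,20]]'
python3 d.py .4616 .3302 .28 97.67
```

```text
time: 26.0
position: [0.47, -0.2593, 0.2861]
tool_rot: [0.106, 1.562, -0.115]
ft_force: [0.9, 0.1, -4.1]
grip_width: 0.313
time: 26.5
position: [0.5005, -0.0114, 0.2826]
tool_rot: [0.002, 1.569, -0.003]
ft_force: [2.0, -0.0, -4.0]
grip_width: 0.314
time: 26.9
position: [0.4833, 0.1874, 0.2824]
tool_rot: [-0.106, 1.567, 0.104]
ft_force: [1.3, -1.0, -5.2]
grip_width: 0.308
t 26.9 P [0.4833, 0.1874, 0.2824] shift [2.3, 144.4, -2.5] turn [0.0001, 0.0009, 0.0012] F [1.3, -1.0, -5.2] g 26.8 qd 0.918
```

```bash
python3 -m creep '[[0,45,0,0,0,0,20],[0,45,0,0,0,0,20],[0,28,0,0,0,0,20],[0,10,0,0,0,0,20],[0,0,0,0,0,0,20]]'
python3 -m creep '[[0,0,0,0,0,0,20]]'
python3 d.py .4616 .3302 .2031 97.67;  python3 look.py p4
```

```text
time: 27.4
position: [0.466, 0.3143, 0.282]
tool_rot: [-0.109, 1.568, 0.107]
ft_force: [-0.6, -0.5, -4.8]
grip_width: 0.31
time: 27.5
position: [0.4671, 0.3114, 0.2821]
tool_rot: [-0.106, 1.568, 0.103]
ft_force: [0.1, -0.4, -5.2]
grip_width: 0.309
t 27.5 P [0.4671, 0.3114, 0.2821] shift [79.0, 19.5, -2.9] turn [-0.0006, -0.0001, 0.0022] F [0.1, -0.4, -5.2] g 26.9 qd 0.015
27.5 [0.4671 0.3114 0.2821] 0.015
```

View pics/p4.png

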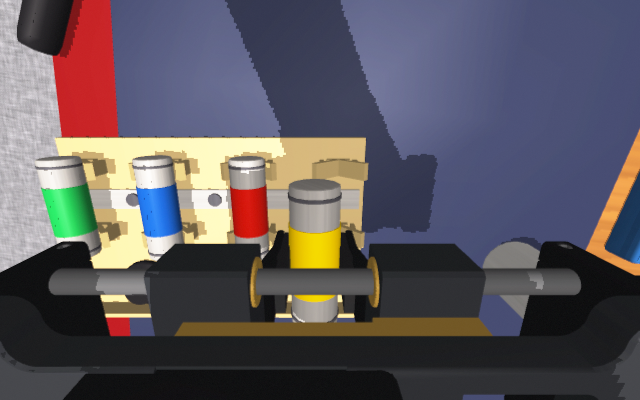

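The yellow bolt is held straight at (315,250) and the other three lie undisturbed at (68,205), (158,205), (249,205). Aligning over the left-end groove.

```bash
python3 -m creep '[[5,13,-2,0,0,0,20],[20,6,-1,0,0,0,20],[25,0,0,0,0,0,20],[15,0,0,0,0,0,20],[5,0,0,0,0,0,20]]'
python3 -m creep '[[0,0,0,0,0,0,20]]'
python3 d.py .4622 .3302 .2031 97.67
```

```text
time: 28.05
position: [0.4602, 0.331, 0.2103]
tool_rot: [-0.108, 1.571, 0.104]
ft_force: [-0.4, -0.8, -4.0]
grip_width: 0.312
time: 28.15
position: [0.4609, 0.3314, 0.2118]
tool_rot: [-0.106, 1.569, 0.105]
ft_force: [0.2, 0.0, -4.0]
grip_width: 0.314
t 28.15 P [0.4609, 0.3314, 0.2118] shift [8.7, -1.4, 1.2] turn [0.0005, -0.0011, 0.001] F [0.2, 0.0, -4.0] g 27.3 qd 0.024
```

```bash
python3 -m creep '[[2,-1,1,0,0,0,20],[3,-0.3,0,0,0,0,20],[1.5,0,0,0,0,0,20],[1,0,0,0,0,0,20],[0,0,0,0,0,0,20]]'
python3 d.py .4622 .3302 .2031 97.67
python3 -m creep '[[1,0,0,0,0,0,20],[1,0,0,0,0,0,20],[0,0,0,0,0,0,20]]'
python3 d.py .4622 .3302 .2031 97.67
```

```text
time: 28.65
position: [0.462, 0.3308, 0.2051]
tool_rot: [-0.106, 1.568, 0.106]
ft_force: [0.1, -0.4, -4.6]
grip_width: 0.311
t 28.65 P [0.462, 0.3308, 0.2051] shift [2.0, -0.6, 0.1] turn [0.0014, 0.0001, -0.0002] F [0.1, -0.4, -4.6] g 27.0 qd 0.002
time: 28.95
position: [0.4621, 0.3308, 0.2032]
tool_rot: [-0.106, 1.568, 0.106]
ft_force: [0.5, -0.8, -2.8]
grip_width: 0.312
t 28.95 P [0.4621, 0.3308, 0.2032] shift [0.1, -0.6, 0.0] turn [0.0012, 0.0002, -0.0002] F [0.5, -0.8, -2.8] g 27.2 qd 0.001
```

```bash
python3 -m creep '[[1,0,0,0,0,0,20],[0.3,0,0,0,0,0,20],[0,0,0,0,0,0,20]]'
python3 d.py .4622 .3302 .2031 97.67
python3 -m creep '[[0,0,0,0,0,0,30],[0,0,0,0,0,0,38],[0,0,0,0,0,0,54],[0,0,0,0,0,0,54]]'
python3 -m creep '[[-15,0,0,0,0,0,54],[-25,0,0,0,0,0,54],[-30,0,0,0,0,0,54],[-30,-10,0,0,0,0,54],[-20,-30,0,0,0,0,54]]'
python3 -m creep '[[-20,-35,10,0,0,0,54],[0,-25,10,0,0,0,54],[0,0,0,0,0,0,54],[0,0,0,0,0,0,54]]'
python3 look.py q4; python3 place.py q4 green blue red yellow
```

```text
time: 29.25
position: [0.4622, 0.3307, 0.2031]
tool_rot: [-0.106, 1.568, 0.107]
ft_force: [-2.3, -2.8, 7.1]
grip_width: 0.314
t 29.25 P [0.4622, 0.3307, 0.2031] shift [-0.0, -0.5, -0.1] turn [0.0013, -0.0, -0.0005] F [-2.3, -2.8, 7.1] g 27.4 qd 0.001
time: 29.65
position: [0.4622, 0.3309, 0.2018]
tool_rot: [-0.106, 1.568, 0.107]
ft_force: [0.5, -0.1, 1.0]
grip_width: 0.533
time: 30.15
position: [0.467, 0.2938, 0.3252]
tool_rot: [-0.107, 1.565, 0.113]
ft_force: [1.4, 0.8, -0.0]
grip_width: 0.618
time: 30.55
position: [0.4955, 0.2339, 0.3426]
tool_rot: [-0.104, 1.568, 0.106]
ft_force: [-0.7, 0.4, 0.2]
grip_width: 0.617
30.55 [0.4955 0.2339 0.3426] 0.034
green [193.  173.8] carrier x,y mm 0.3 -110.1
blue [266.5 173.4] carrier x,y mm 0.3 -37.1
red [340.3 174.3] carrier x,y mm 0.9 36.4
red [183.5 222.7] carrier x,y mm 50.3 -125.1
yellow [413.8 173.4] carrier x,y mm 0.2 109.6
```

View pics/q4.png

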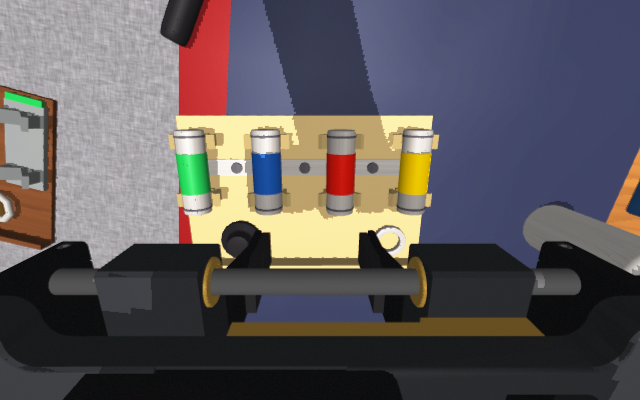

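The picture shows all four bolts parallel in their grooves: green (193,174), blue (267,173), red (340,174), yellow (414,173). For a last height and stillness check I'll take a second view.

```bash
python3 -m creep '[[0,-30,0,0,0,0,54],[0,-30,0,0,0,0,54],[0,0,0,0,0,0,54],[0,0,0,0,0,0,54],[0,0,0,0,0,0,54]]'
python3 look.py q5; python3 place.py q5 green blue red yellow
python3 - <<'E'
from h import *
import pickle
a=pickle.load(open("q4.pkl","rb"));b=pickle.load(open("q5.pkl","rb"))
for c in ("green","blue","red","yellow"):
    r=[]
    for d in (a,b):
        q=[q for q in blobs(d["img"],c,(150,90,640,235),250) if q[2][3]<70 and q[2][2]<60 and abs(q[1][1]-174)<12][0]; r.append(ray(d,q[3][0]))
    p,e=tri(r); print(c,p.round(4),round(e*1e3,2))
print(monitor.get_state()["ft_force"])
E
```

```text
time: 31.1
position: [0.5029, 0.1769, 0.3415]
tool_rot: [-0.108, 1.568, 0.109]
ft_force: [0.1, 0.3, -0.2]
grip_width: 0.621
31.1 [0.5029 0.1769 0.3415] 0.004
green [250.2 174.4] carrier x,y mm 0.6 -110.8
blue [324.2 174.4] carrier x,y mm 0.6 -37.0
red [257.3 102.1] carrier x,y mm -66.9 -99.9
red [397.8 175.3] carrier x,y mm 1.0 35.9
red [231.9 202.7] carrier x,y mm 18.9 -130.2
yellow [471.5 174.8] carrier x,y mm -0.2 108.8
green [0.4925 0.1095 0.0363] 0.15
blue [0.4818 0.1833 0.0401] 0.13
red [0.473  0.2565 0.0375] 0.09
yellow [0.4624 0.3301 0.0362] 0.16
[-0.03420598 -0.16815937  0.28491315]
```

Heights (36–40 mm) match the values measured in the cradles, so I'm handing in.

```bash
python3 - <<'E'
from bench import ctrl
print(ctrl.close_job())
E
```

```text
the job is handed in; nothing more can be done
None
```

I moved all four bolts to the carrier in mirrored order and handed the job in at about 31 s of the 106 s allowed. Green, at the board's left end, went into the carrier's right-end groove. Blue and red followed, and yellow went at the left end.

- **Placing:** each bolt was lowered until the wrist force showed contact, about 8 N at most. It was then released before the gripper pulled clear.
- **Position:** in the last two wrist views the bolts were within about 1 mm of the groove middle lengthwise and about 2 mm of the groove line. They looked parallel to the grooves.
- **Height:** the measured centres were 36.3 mm (green), 40.1 mm (blue), 37.5 mm (red) and 36.2 mm (yellow), against 35.8 mm nominal. Blue reads about 4 mm high, but it read 40.7 mm in its own cradle too, so I put that down to measurement bias. Its contact height also agreed.
- **At rest:** nothing shifted beyond measurement scatter (about 1 mm) between those two views, and the robot was touching nothing.
- **Failed check:** one cross-check of green with the top and scene cameras failed, because the mask found no green there. I used the wrist camera instead.

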